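# Press the seal onto a tea carton

## Robot

A 6-joint arm with a two-finger parallel gripper is mounted at the origin on a cart in front of the work surface, level with it; the furniture and walls round the work are solid. World frame = base frame: x ahead of the robot, y to its left, z up, the work surface at z = 0. Lengths are in m, angles in rad, forces in N, time in s.
With the tool pointing down it reaches from about 0.4 to 0.825 m from the base axis. Payload 7 kg.
Tool frame: the origin (TCP) lies at the very end of the fingers, on their centre line; the grasp point (between the pads) lies 19 mm behind it; z points along the fingers, y is the line along which they close (so a half turn about z gives the same grasp; the last joint's range is limited). The gripper opens to 88 mm and grips with 3 to 60 N. Pads are 19 mm wide; open, the fingers measure 130 mm over their backs; the gripper's body (78 mm by 193 mm) begins 47 mm behind the grasp point.
Start: joints at [1.602, 0.359, 0.012, 0, -1.224, -0.288], TCP at [0.171, 0.653, 0.227] pointing down, gripper open.
Joint ranges: [-3.07, 3.07], [-1.43, 2.12], [-1.02, 1.25], [-3.03, 1.67], [-3.05, -0], [-3.03, 3.03]. Speed limits (rad/s): [2.39, 2.39, 3.01, 3.14, 3.14, 3.14].

## Interface

Orientations are given as [roll, pitch, yaw] about the fixed x, y, z axes, in that order (R = Rz(yaw) Ry(pitch) Rx(roll)).
In Python, from station import arm, grab_frame gives the robot as it stands.
- The arm moves only by the tool jog_arm, never from a script. Its argument "deltas" is a list that holds one entry, the list of rows, each a list of 4 numbers: the shift along the tool's x, y, z in units of 60 mm (1.0 is 60 mm), then the turn about the tool's z in units of 5 degrees (1.0 is 5 degrees). A call has 1 to 8 rows; each row is the pose to reach, as a shift and turn from the pose commanded when the call began, along the tool's axes at that moment; what a row does not reach only later rows make up. A row lasts 1/8 s, in which the tool goes at most 62.5 mm and 10.7 degrees, less where a joint would pass 70% of its speed; a pose out of reach is approached as far as the arm can. A call with a gripper value outside its range is refused whole. "grip" is the finger opening in mm, from 0 to 87.6, set as the call begins (left out, the last holds). The fingers move at their own pace and stop on an object; "squeeze" is the grip in N (left out, the last holds). Time passes only in rows, so rows that repeat a pose let the fingers close. It gives the time, the measured TCP pose, the force, the opening and the grip force at its end, in the units of the state.
- arm.get_state(): the state, without advancing time (a new reading comes with each control period).
- grab_frame(name): name is "scene" or "top" or "wrist"; returns a dict with "img" (420x560x3 uint8, red, green, blue), "vfov" (degrees; the focal length in pixels is half the picture's height over the tangent of half this angle, whatever the lens; pixels are square), "cx", "cy" (the principal point, pixels), "xyz" and "rotation" of the camera in the world. Camera axes: x right, y down, z forward; pixel columns grow to the right and rows downward; lengths in m; the calibration is good to about 2 mm. A picture is of the moment at which its call begins. There is no depth.
- arm.job_done(): hands the job in; it is judged then, once.
The state is a dict: "t": time; "q": joint angles; "qd": joint speeds; "joint_efforts": joint torques, N m; "eef_pos": TCP position; "ee_rot": TCP orientation; "force": force on the tool from outside, world axes, zero at the start; "moment": the same for the moment, N m; "width": finger opening in m; "gripper_force": force on a finger pad.
Only numpy, scipy, OpenCV 4.12 (cv2) and the standard library are available. Lean on these libraries where they do the work, as an engineer would, in place of code of your own. Each camera call takes 0.05 s, during which the arm holds its last target. There are 200 camera calls.

## Task

Push the two tea cartons along the roller track until the leading one is fully home against the end stop under the seal press, with the other left standing behind it on the rollers. Then press the hand lever of the press down past its first two clicks and into the third, so that the foot squeezes the paper seal on the leading carton, and no farther; the lever springs back when let go, so finish while still holding it there. Do not knock over or shift the jars and the cup standing around.

Things in the scene. Friction and masses are not known exactly. Their poses are not given: they have to be found in the camera images.
- press: Sage-green bench seal press with roller track, fixed, 290 mm tall. Origin on the worktop below the middle of its bay; x to its column at the back, y from the bay along the track to the infeed end, z up. Index wheel 76 mm wide faces -x. Column x 49 to 83, head x -21 to 83, y -28 to 28, z 164 to 250 mm; nothing overhangs the track beyond y = 60 mm.
- bay (a point): Middle of the bay on its steel anvil (y -32 to 32 mm), 36 mm above the worktop; axes as the press. End stop bumper at y = -32 mm, stop 76 mm above the worktop. A carton that is home has its origin here (within 4 mm along y). Guide rails beside bay and track: inner faces at x = +-29.5 mm, to y = 227 mm, tops 53 mm above the worktop.
- track (a point): Middle of the infeed track, 36 mm above the worktop, 125 mm from the bay along y; axes as the press. Nine cream rollers, 16 mm thick, turning freely about x, lie from y = 43 to 207 mm of the bay, their tops level with the anvil. A light push (under 2 N) moves the cartons.
- lever_axis (a point): Centre of the index wheel on the turning axis of the hand lever (the axis runs along the press x), 190 mm above the worktop and 30 mm in front (-x) of the bay's middle. The wheel is 10 mm thick; a sprung plunger above it makes the clicks.
- dial (a joint): Turn of index wheel and lever, rad: 0 at rest, grows as the lever end goes down, stop at 1.22. Lever points to press -y, 0.55 rad above level at 0, so (value - 0.55) below level. Clicks at 0.35, 0.70, 1.05 (third: red dot). A spring always drives it back to 0, over the clicks too. Downward force at the grip: 3 to 8 N up to click 3 (rising at each hump), 8 to 12 N in click 3.
- lever_grip: Black revolving grip sleeve on the lever end: level round bar, 18 mm thick, 70 mm long, along the press x. Origin at its middle, 50 mm in front (-x) of point lever_axis, 150 mm from the turning axis; moves on that circle with the lever, from about 268 mm high at rest to 118 mm at the third click, free space below. The sleeve turns stiffly about its own length.
- foot: Round foot with a rubber face, 38 mm wide, 11 mm thick, under the ram over the bay; origin at the centre of its underside, 137 mm above the worktop at rest. Comes straight down as the lever turns, meets the lid of a carton in the bay (104 mm above the worktop) just before the third click and is sprung (2 N per mm): about 10 N at the third click.
- tea_red: Red tea carton, 51 mm (its x, across the track) by 64 mm (its y, along the track), 68 mm tall, about 55 g, a white paper seal on the lid. Origin at the centre of its underside. Stands on the roller track, loose; which of the two cartons leads (is nearer to the bay) changes.
- tea_yellow: Yellow tea carton, the same size, mass and axes as the red one, also on the roller track.
- honey_jar: Honey jar with a yellow lid, 60 mm wide, 95 mm tall, loose on the worktop right of or behind the press; leave it. Origin at the centre of its underside.
- spice_jar: Glass spice jar with a dark cap, 41 mm wide, 105 mm tall, loose on the worktop to the right; leave it. Origin at the centre of its underside.
- latte_cup: Glass cup of milky coffee, 80 x 111 mm with its handle, 64 mm tall, loose near the front right; leave it. Origin at the centre of its underside.
Things that resemble listed ones, but are neither listed nor needed, are in the scene too. What is shaped like the spice_jar but blue or green is not meant.

How it is judged:
By the outcome, as a careful person would: the job done as asked, in the order asked, and still so for the second after the job is handed in, while the arm keeps its last pose, push and grip.
It also fails if it takes over 61 s, if anything falls off the work surface, if the arm or the gripper's body presses on something with over 40 N, if the wrist force passes 120 N, or if a joint passes its speed limit or range.

## Working session

There is one attempt and no reset: what is moved stays moved. The work goes in short steps, Python scripts to look and compute and a tool call to move; the robot and the scene stay as the last step left them, time stands still between calls to the robot, and variables do not carry over. Pictures are saved under pics/ and viewed, at most 10 in all, crops included, and the job is handed in when it is done.

Besides the shell and the picture viewer there is one more tool, called as name(argument=value, ...) on one line, values as JSON. jog_arm: Moves the arm, as the interface text tells. Its arguments: {"type":"object","properties":{"deltas":{"type":"array"},"grip":{"type":"number"},"squeeze":{"type":"number"}},"required":["deltas"]}

```bash
mkdir -p pics
python3 - <<'E'
from station import arm, grab_frame
import cv2,json,numpy as np
for n in ("scene","top"):
    f=grab_frame(n); cv2.imwrite(f"pics/{n}0.png",f["img"][:,:,::-1])
    print(n,f["vfov"],f["cx"],f["cy"],np.round(f["xyz"],4).tolist(),np.round(f["rotation"],4).tolist())
    np.savez(f"{n}0.npz",**f)
s=arm.get_state();print(s["t"],s["eef_pos"],s["ee_rot"],s["force"])
E
```

```text
scene 43.39521373754999 281.3077619683484 214.39863419922304 [0.0128, -0.8848, 0.9063] [-2.3133, 0.0181, -0.641]
top 49.113183730770366 280.5223444824906 203.17557051333162 [0.2597, -0.2277, 1.1137] [-2.9195, 0.0056, -1.6518]
0.1 [0.17135969 0.65242335 0.22572699] [ 3.14009017e+00 -1.61171864e-04 -2.56893950e-01] [0.41733443 0.299391   0.3754508 ]
```

View pics/scene0.png

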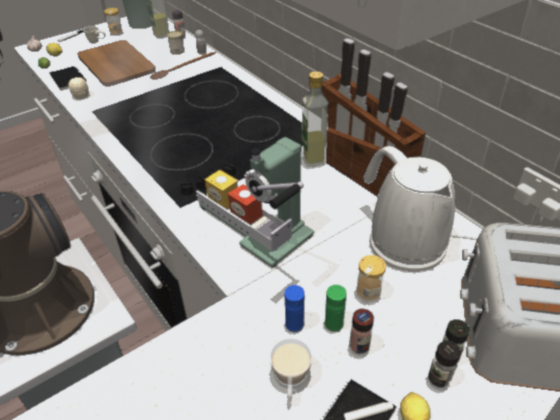

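View pics/top0.png

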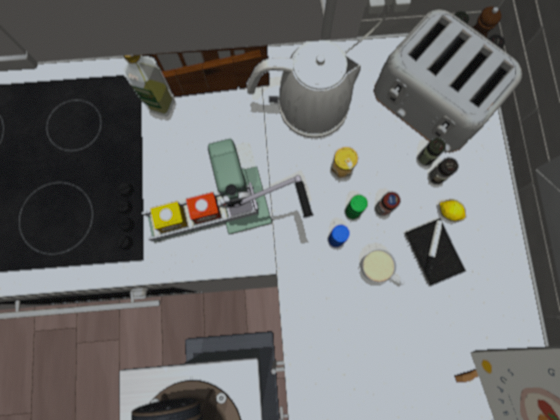

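The press sits at about (240,205) in top and (275,210) in scene. Red (203,205 in top) leads and yellow (167,216) is behind. The lever points right to its black grip at (304,196). I'll enlarge both views.

```bash
cat > h.py <<'E'
import numpy as np
from scipy.spatial.transform import Rotation as R
def cam(f):
    H=f["img"].shape[0]; return H/2/np.tan(np.radians(float(f["vfov"]))/2),float(f["cx"]),float(f["cy"]),np.array(f["xyz"]),(lambda r: r if r.shape==(3,3) else R.from_euler("xyz",r).as_matrix())(np.array(f["rotation"]))
def ray(f,u,v):
    F,cx,cy,p,M=cam(f); d=M@[(u-cx)/F,(v-cy)/F,1]; return p,d/np.linalg.norm(d)
def atz(f,u,v,z):
    p,d=ray(f,u,v); return p+d*(z-p[2])/d[2]
def tri(*obs):
    A=0;b=0;L=[]
    for f,u,v in obs:
        p,d=ray(f,u,v);P=np.eye(3)-np.outer(d,d);A=A+P;b=b+P@p;L.append((p,P))
    x=np.linalg.solve(A,b); return x,[round(float(np.linalg.norm(P@(x-p)))*1000,1) for p,P in L]
def proj(f,X):
    F,cx,cy,p,M=cam(f); c=M.T@(np.array(X)-p); return F*c[0]/c[2]+cx,F*c[1]/c[2]+cy
E
python3 - <<'E'
import cv2
for n,x,y in(("scene",180,130),("top",135,130)):
    im=cv2.imread(f"pics/{n}0.png")[y:y+140,x:x+185]
    cv2.imwrite(f"pics/{n}c.png",cv2.resize(im,None,fx=4.2,fy=4.2,interpolation=cv2.INTER_CUBIC))
E
```

```text
(no output)
```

View pics/scenec.png

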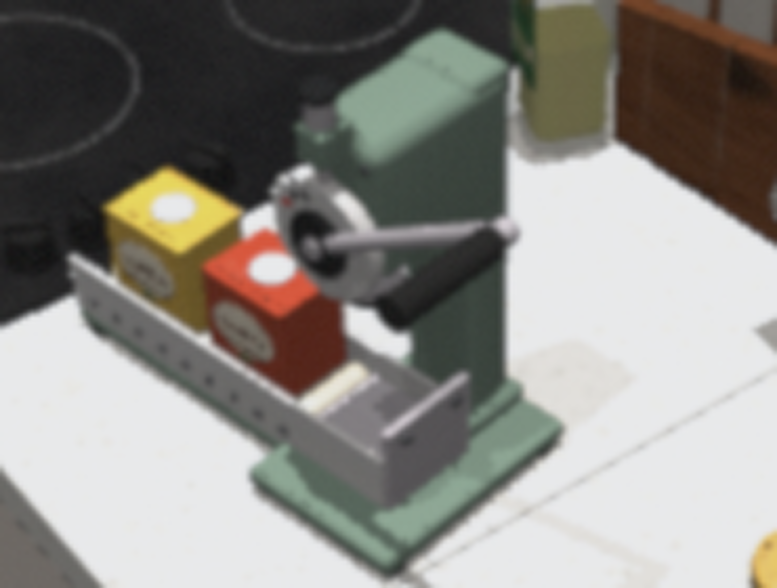

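View pics/topc.png

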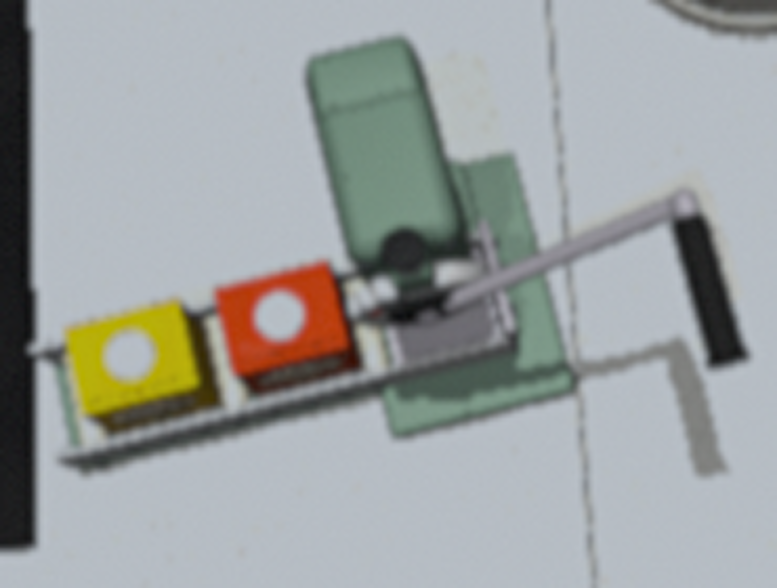

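Crop pixels. Top: red seal (280,316), yellow seal (130,354), grip ends (690,215) and (728,360). Scene: red seal (271,268), yellow seal (173,208), grip ends (500,240) and (400,310), hub (313,245).

Run:
```python
from h import *
from scipy.optimize import least_squares
fs={n:dict(np.load(n+"0.npz")) for n in("scene","top")}
o={"scene":(180,130),"top":(135,130)}
def P(n,c): return fs[n],c[0]/4.2+o[n][0],c[1]/4.2+o[n][1]
pts={"red":((271,268),(280,316)),"yel":((173,208),(130,354)),"gripout":((400,310),(726,355)),"gripin":((500,240),(690,222))}
T={}
for k,(a,b) in pts.items():
    x,e=tri(P("scene",a),P("top",b)); T[k]=x; print(k,x.round(4),e)
# fit: press x0,y0,yaw, y_red,y_yel
def W(p,q): c,s=np.cos(p[2]),np.sin(p[2]); return np.array([p[0]+c*q[0]-s*q[1],p[1]+s*q[0]+c*q[1],q[2]])
gy=-.15*np.cos(.55);gz=.19+.15*np.sin(.55)
def res(p):
    r=[]
    M={"red":(0,p[3],.104),"yel":(0,p[4],.104),"gripout":(-.115,gy,gz),"gripin":(-.045,gy,gz)}
    for k,(a,b) in pts.items():
        for n,c in(("scene",a),("top",b)):
            f,u,v=P(n,c); r+=list(np.array(proj(f,W(p,M[k])))-[u,v])
    f,u,v=P("scene",(313,245)); r+=list(np.array(proj(f,W(p,(-.04,0,.19))))-[u,v])
    return np.array(r)
d=T["yel"]-T["red"];yaw=np.arctan2(-d[0],d[1])
s=least_squares(res,[*T["red"][:2],yaw,.06,.13],x_scale=.05)
print(s.x.round(4),np.degrees(s.x[2]),res(s.x).round(1),s.cost)
p=s.x
for n,q in {"bay":(0,0,.036),"grip0":(-.08,gy,gz),"trackend":(0,.227,.05)}.items(): print(n,W(p,q).round(4))
# obstacles
for k,(a,b,z) in {"kettle":((413,190),(318,90),.15),"honey":((371,265),(345,158),.095)}.items(): print(k,atz(fs["top"],*b,z).round(3),atz(fs["scene"],*a,z).round(3))
```

```text
red [ 0.4984 -0.0633  0.1028] [0.9, 0.9]
yel [0.4844 0.018  0.1015] [0.8, 0.8]
gripout [ 0.4267 -0.2887  0.2666] [2.1, 2.1]
gripin [ 0.4897 -0.2784  0.2671] [2.6, 2.6]
[ 0.5131 -0.1436  0.1838  0.0813  0.1631] 10.528683358114726 [-0.4 -0.2  0.2 -0.5 -0.5 -0.3  0.4 -0.1 -2.1  0.8  1.4  0.4 -0.6 -0.8
 -0.1 -2.7  0.2 -0. ] 8.275055547359772
bay [ 0.5131 -0.1436  0.036 ]
grip0 [ 0.4578 -0.2839  0.2684]
trackend [0.4716 0.0796 0.05  ]
kettle [ 0.733 -0.346  0.15 ] [ 0.773 -0.331  0.15 ]
honey [ 0.584 -0.399  0.095] [ 0.583 -0.403  0.095]
```

```bash
cat >> h.py <<'E'
PX,PY,YAW=.5131,-.1436,.1838
def to_press(X):
    c,s=np.cos(YAW),np.sin(YAW); d=np.array(X)-[PX,PY,0]; return np.array([c*d[0]+s*d[1],-s*d[0]+c*d[1],d[2]])
def delta(st,q,yaw=None):
    c,s=np.cos(YAW),np.sin(YAW); W=np.array([PX+c*q[0]-s*q[1],PY+s*q[0]+c*q[1],q[2]])
    M=R.from_euler("xyz",st["ee_rot"]).as_matrix()
    y0=st["ee_rot"][2]; t=0 if yaw is None else -np.degrees((yaw-y0+np.pi)%(2*np.pi)-np.pi)/5
    return (M.T@(W-st["eef_pos"])/.06).round(2),round(float(t),2)
E
python3 - <<'E'
from station import arm
from h import *
print(delta(arm.get_state(),(0,.223,.22),np.radians(-79.5)))
E
```

```text
(array([7.29, 8.02, 0.11]), 12.96)
```

jog_arm(deltas=[[[0.6,0.7,0,1.5],[1.2,1.4,0,3],[1.9,2.1,0,5],[2.5,2.8,0,7],[3.2,3.5,0,9],[3.9,4.3,0,11],[4.5,5.0,0,12.96],[5.2,5.7,0,12.96]]], grip=0)

```text
t: 1.1
eef_pos: [0.3866, 0.241, 0.2267]
ee_rot: [-3.141, 0.0, -1.39]
force: [1.1, 0.3, 0.3]
width: 0.0129
gripper_force: 0.0
```

Run:
```python
from station import arm
from h import *
s=arm.get_state();print(s["t"],delta(s,(0,.223,.22),np.radians(-79.5)),s["eef_pos"],s["q"],s["width"])
```

```text
1.1 (array([ 2.97, -0.91,  0.11]), -0.02) [0.38658019 0.2409712  0.22667797] [ 9.91917711e-01 -1.20642868e-02 -4.47668195e-01 -1.01022122e-04
 -1.13476176e+00 -8.10754157e-01] 0.012894647438257233
```

jog_arm(deltas=[[[0.7,-0.2,0,0],[1.5,-0.45,0,0],[2.2,-0.7,0,0],[2.97,-0.91,0.1,0],[2.97,-0.91,0.9,0],[2.97,-0.91,1.7,0],[2.97,-0.91,2.3,0],[2.97,-0.91,2.3,0]]])

```text
t: 2.1
eef_pos: [0.4705, 0.0763, 0.0863]
ee_rot: [3.136, -0.002, -1.388]
force: [-0.6, -0.3, 0.8]
width: 0.0003
gripper_force: 0.0
```

Run:
```python
from station import arm, grab_frame
from h import *
import cv2
s=arm.get_state();print(s["t"],to_press(s["eef_pos"]),delta(s,(0,.222,.066),np.radians(-79.5)),delta(s,(0,.1055,.066)),s["force"])
a=grab_frame("scene")["img"][130:270,170:355,::-1];b=grab_frame("top")["img"][130:270,120:305,::-1]
cv2.imwrite("pics/a1.png",cv2.resize(cv2.vconcat([a,b]),None,fx=2.1,fy=2.1,interpolation=cv2.INTER_CUBIC))
```

```text
2.1 [-0.00167853  0.22398856  0.08631051] (array([ 0.03, -0.03,  0.34]), -0.01) (array([ 1.97, -0.03,  0.34]), 0.0) [-0.63721471 -0.34871339  0.795362  ]
```

View pics/a1.png

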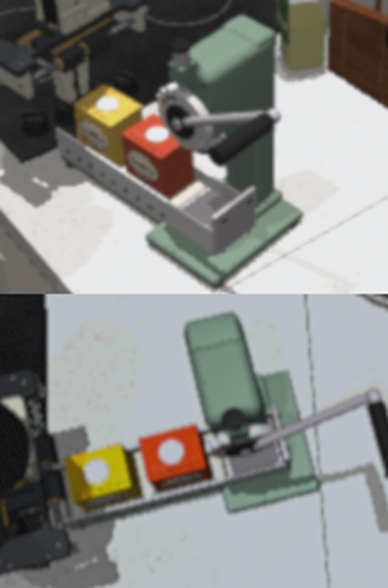

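The cartons are still standing as before, and the gripper is behind the yellow one. Next I lower it and push slowly.

jog_arm(deltas=[[[0,0,0.3,0],[0,0,0.3,0],[0.12,0,0.3,0],[0.25,0,0.3,0],[0.37,0,0.3,0],[0.5,0,0.3,0],[0.62,0,0.3,0],[0.75,0,0.3,0]]])

```text
t: 3.2
eef_pos: [0.4807, 0.0327, 0.0705]
ee_rot: [3.141, 0.0, -1.388]
force: [-0.2, 0.3, -0.1]
width: 0.0001
gripper_force: 0.2
```

jog_arm(deltas=[[[0.12,0,0,0],[0.24,0,0,0],[0.36,0,0,0],[0.48,0,0,0],[0.58,0,0,0],[0.68,0,0,0],[0.76,0,0,0],[0.84,0,0,0]]])

```text
t: 4.2
eef_pos: [0.4899, -0.0166, 0.0705]
ee_rot: [3.142, -0.0, -1.388]
force: [-0.4, -0.9, -0.2]
width: 0.0004
gripper_force: 0.2
```

Run:
```python
from station import arm, grab_frame
from h import *
import cv2
s=arm.get_state();print(s["t"],to_press(s["eef_pos"]),delta(s,(0,.1055,.066)),s["force"])
a=grab_frame("scene")["img"][130:270,170:355,::-1];b=grab_frame("top")["img"][130:270,120:305,::-1]
cv2.imwrite("pics/a2.png",cv2.resize(cv2.vconcat([a,b]),None,fx=2.1,fy=2.1,interpolation=cv2.INTER_CUBIC))
```

```text
4.2 [0.00037023 0.12911753 0.07053814] (array([0.39, 0.01, 0.08]), 0.0) [-0.40814321 -0.8641389  -0.15717935]
```

View pics/a2.png

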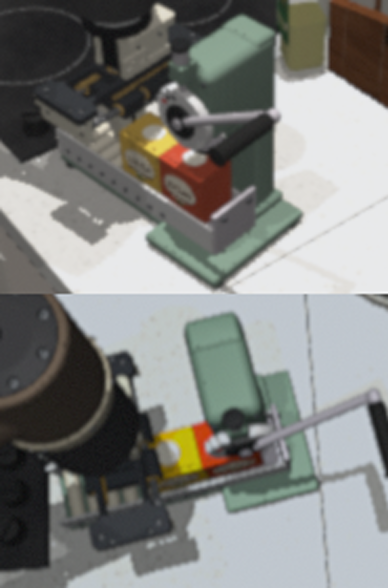

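Both cartons are moving together, with red part way under the head and about 20 mm still to go. I'll continue in small steps until the force rises.

jog_arm(deltas=[[[0.08,0,0,0],[0.16,0,0,0],[0.22,0,0,0],[0.28,0,0,0],[0.32,0,0,0],[0.36,0,0,0],[0.38,0,0,0],[0.38,0,0,0]]])

```text
t: 5.3
eef_pos: [0.4945, -0.0377, 0.0707]
ee_rot: [-3.14, 0.001, -1.388]
force: [-1.5, 7.8, 0.7]
width: 0.0009
gripper_force: 3.8
```

jog_arm(deltas=[[[0.03,0,0,0],[0.06,0,0,0],[0.06,0,0,0]]])

```text
t: 5.68
eef_pos: [0.4948, -0.0378, 0.0708]
ee_rot: [-3.139, 0.006, -1.389]
force: [-11.0, 32.6, 9.1]
width: 0.0003
gripper_force: 16.9
```

Contact against the stop is firm. I back off gently.

jog_arm(deltas=[[[-0.05,0,0,0],[-0.1,0,0,0],[-0.2,0,0,0],[-0.5,0,0,0],[-1.0,0,0,0],[-1.7,0,0,0],[-1.9,0,-0.5,0],[-1.9,0,-1.0,0]]])

```text
t: 6.68
eef_pos: [0.4735, 0.0705, 0.1311]
ee_rot: [3.141, -0.001, -1.386]
force: [1.5, 0.8, 0.2]
width: 0.0005
gripper_force: 0.0
```

jog_arm(deltas=[[[0,0,-0.9,0],[0,0,-1.8,0],[0,0,-2.7,0],[0,0,-3.0,0],[-0.5,0,-3.0,0],[-1,0,-3.0,0]]])

```text
t: 7.42
eef_pos: [0.4628, 0.1291, 0.3108]
ee_rot: [-3.141, 0.0, -1.389]
force: [-0.5, -0.1, 0.3]
width: 0.0008
gripper_force: 0.0
```

Run:
```python
from station import arm, grab_frame
from h import *
import cv2
s=arm.get_state();print(s["t"],s["eef_pos"],to_press(s["eef_pos"]),s["force"])
for k,q in {"side":(-.095,.20,.33),"up":(-.095,-.128,.33)}.items():print(k,delta(s,q,np.radians(-169.5)))
a=grab_frame("scene")["img"][130:270,170:355,::-1];b=grab_frame("top")["img"][130:270,120:305,::-1]
cv2.imwrite("pics/a3.png",cv2.resize(cv2.hconcat([a,b]),None,fx=2.1,fy=2.1,interpolation=cv2.INTER_CUBIC))
```

```text
7.425 [0.4627893  0.12909982 0.31084969] [0.00037722 0.27730167 0.31084969] [-0.49434445 -0.13800974  0.27600115]
side (array([ 1.29,  1.59, -0.32]), 17.98)
up (array([ 6.76,  1.57, -0.32]), 17.98)
```

View pics/a3.png

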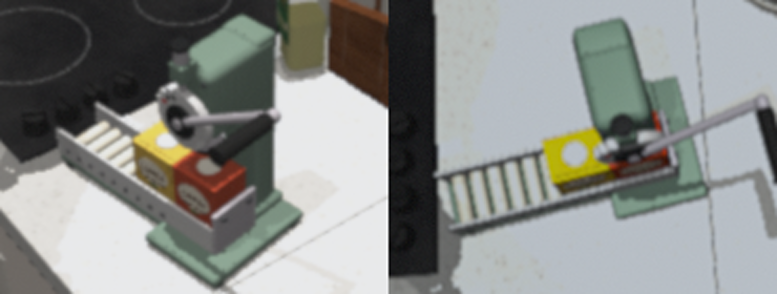

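Red is home against the stop and yellow stands right behind it (seal at about (574,153) of this picture). Next is the lever.

jog_arm(deltas=[[[0.3,0.6,-0.3,2],[0.6,1.2,-0.3,4],[0.9,1.57,-0.3,6],[1.7,1.57,-0.3,8],[2.5,1.57,-0.3,10],[3.3,1.57,-0.3,12],[4.1,1.57,-0.3,14],[4.9,1.57,-0.3,16]]], grip=50)

```text
t: 8.52
eef_pos: [0.4235, -0.1795, 0.3286]
ee_rot: [-3.141, 0.0, -2.79]
force: [0.8, 0.7, 0.9]
width: 0.05
gripper_force: 0.0
```

Run:
```python
from station import arm
from h import *
s=arm.get_state();print(s["t"],s["eef_pos"],s["q"].round(2),s["width"])
print(delta(s,(-.095,-.128,.33),np.radians(-169.5)))
f=dict(np.load("top0.npz"));print(to_press(atz(f,186/2.1+120,153/2.1+130,.104)))
```

```text
8.525 [ 0.42351002 -0.1795225   0.32862836] [ 0.03 -0.06 -0.26  0.   -1.37 -1.25] 0.050008398352503945
(array([ 0.31, -1.79, -0.02]), 1.92)
[0.00035335 0.06575062 0.104     ]
```

jog_arm(deltas=[[[0.1,-0.6,0,1.0],[0.2,-1.2,0,1.92],[0.31,-1.79,0,1.92],[0.31,-1.79,0,1.92],[0.31,-1.79,0.4,1.92],[0.31,-1.79,0.8,1.92],[0.31,-1.79,0.8,1.92]]])

```text
t: 9.4
eef_pos: [0.4427, -0.2839, 0.2791]
ee_rot: [3.14, -0.003, -2.952]
force: [0.3, 0.7, 0.4]
width: 0.0504
gripper_force: 0.0
```

Run:
```python
from station import arm, grab_frame
from h import *
import cv2
s=arm.get_state();print(s["t"],s["eef_pos"],to_press(s["eef_pos"]),s["force"])
print(delta(s,(-.095,-.128,.249),np.radians(-169.5)))
a=grab_frame("scene")["img"][110:290,190:390,::-1];b=grab_frame("wrist")["img"][:,:,::-1]
cv2.imwrite("pics/a4.png",cv2.hconcat([cv2.resize(a,(420,378)),cv2.resize(b,(378*560//420-130,281)).copy() if 0 else cv2.copyMakeBorder(cv2.resize(b,(375,281)),0,97,0,0,0)]))
```

```text
9.4 [ 0.4426972  -0.28390866  0.27911013] [-0.09486073 -0.12507804  0.27911013] [0.31110943 0.69826655 0.3878213 ]
(array([ 0.  , -0.05,  0.5 ]), 0.08)
```

View pics/a4.png

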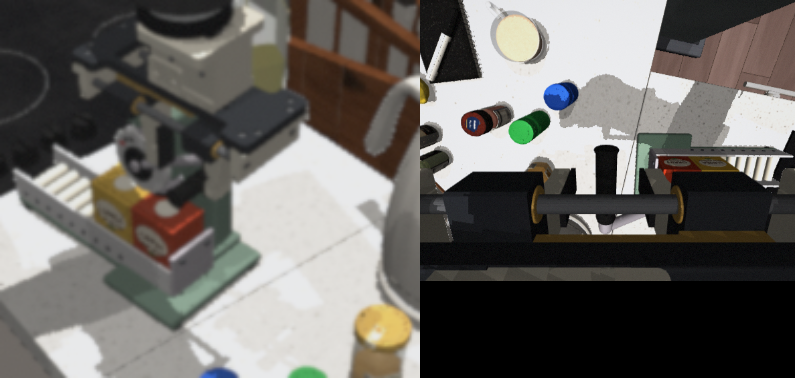

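In the wrist view the grip bar (605,190) lies centred between the fingers. I descend and close.

jog_arm(deltas=[[[0,-0.05,0.25,0],[0,-0.05,0.5,0],[0,-0.05,0.5,0]]])

```text
t: 9.88
eef_pos: [0.4437, -0.2871, 0.2489]
ee_rot: [3.14, -0.003, -2.952]
force: [-0.0, -0.0, 0.1]
width: 0.0499
gripper_force: 0.0
```

jog_arm(deltas=[[[0,0,0,0],[0,0,0,0],[0,0,0,0],[0,0,0,0]]], grip=10, squeeze=25)

```text
t: 10.38
eef_pos: [0.4443, -0.286, 0.25]
ee_rot: [3.139, 0.0, -2.952]
force: [0.2, 3.1, 1.2]
width: 0.0172
gripper_force: 25.0
```

Run:
```python
from station import arm
from h import *
s=arm.get_state();p=to_press(s["eef_pos"]);print(s["t"],p,s["force"],s["width"],s["gripper_force"])
y0=-.15*np.cos(.55);z0=.15*np.sin(.55)
for v in np.arange(.1,1.11,.05):
    a=.55-v; q=(p[0],p[1]+(-.15*np.cos(a)-y0),p[2]+.15*np.sin(a)-z0); print(round(v,2),delta(s,q)[0])
```

```text
10.375 [-0.09363881 -0.12746448  0.24999229] [0.19332667 3.05814081 1.15792525] 0.01719122230354557 25.02723902463913
0.1 [ 0.   -0.12  0.22]
0.15 [ 0.   -0.17  0.33]
0.2 [ 0.   -0.22  0.45]
0.25 [ 0.   -0.26  0.57]
0.3 [ 0.   -0.29  0.69]
0.35 [ 0.   -0.32  0.81]
0.4 [ 0.   -0.34  0.93]
0.45 [ 0.   -0.36  1.06]
0.5 [ 0.   -0.37  1.18]
0.55 [ 0.   -0.37  1.31]
0.6 [ 0.   -0.37  1.43]
0.65 [ 0.   -0.36  1.56]
0.7 [ 0.   -0.35  1.68]
0.75 [ 0.   -0.32  1.8 ]
0.8 [ 0.   -0.3   1.92]
0.85 [ 0.   -0.26  2.04]
0.9 [ 0.   -0.22  2.16]
0.95 [ 0.   -0.18  2.28]
1.0 [ 0.   -0.13  2.39]
1.05 [ 0.   -0.07  2.51]
1.1 [ 0.   -0.01  2.61]
```

jog_arm(deltas=[[[0,-0.12,0.22,0],[0,-0.22,0.45,0],[0,-0.29,0.69,0],[0,-0.34,0.93,0],[0,-0.37,1.18,0],[0,-0.37,1.43,0],[0,-0.35,1.68,0],[0,-0.35,1.68,0]]], squeeze=35)

```text
t: 11.38
eef_pos: [0.4481, -0.3057, 0.1489]
ee_rot: [3.138, -0.001, -2.952]
force: [-0.9, 15.7, 8.3]
width: 0.0167
gripper_force: 35.0
```

Run:
```python
from station import arm
from h import *
s=arm.get_state();p=to_press(s["eef_pos"]);print(s["t"],p,s["force"],s["ee_rot"],s["width"],s["gripper_force"])
z=p[2]-.24999+.19+.15*np.sin(.55);print("v",.55-np.arcsin((z-.19)/.15))
```

```text
11.375 [-0.09355661 -0.14749567  0.14889912] [-0.86404991 15.68111246  8.25087461] [ 3.13795312e+00 -6.87350383e-04 -2.95170254e+00] 0.01671128965153427 35.00909507274628
v 0.7018346977311671
```

jog_arm(deltas=[[[0,0.07,0.12,0],[0,0.09,0.24,0],[0,0.13,0.36,0],[0,0.17,0.48,0],[0,0.21,0.6,0],[0,0.26,0.71,0],[0,0.31,0.8,0],[0,0.31,0.8,0]]])

```text
t: 12.38
eef_pos: [0.4454, -0.2904, 0.1027]
ee_rot: [-3.14, 0.0, -2.951]
force: [-3.2, -1.4, 7.9]
width: 0.0173
gripper_force: 35.0
```

Run:
```python
from station import arm, grab_frame
from h import *
import cv2
s=arm.get_state();p=to_press(s["eef_pos"]);print(s["t"],p,s["force"],s["ee_rot"],s["width"],s["gripper_force"])
z=p[2]-.24999+.19+.15*np.sin(.55);print("v",.55-np.arcsin((z-.19)/.15))
im=grab_frame("scene")["img"][120:260,190:370,::-1];cv2.imwrite("pics/a5.png",cv2.resize(im,(771,600),interpolation=cv2.INTER_CUBIC))
```

```text
12.375 [-0.09335973 -0.13194868  0.10274363] [-3.20137735 -1.3877627   7.86449644] [-3.14014103e+00  4.97021308e-04 -2.95096770e+00] 0.017344984606621636 35.03515005111694
v 1.0268189338589058
```

View pics/a5.png

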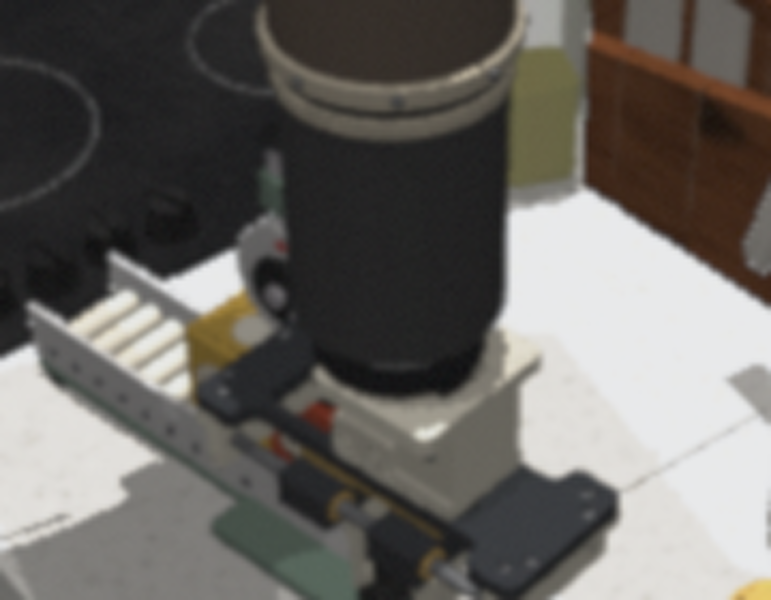

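The arm hides the press, but the red dot on the wheel at (281,245) has come near the plunger. By the arc the lever is at about 1.03 rad, so I go on by about 2.5 mm in two small steps.

jog_arm(deltas=[[[0,0.01,0.02,0],[0,0.01,0.02,0],[0,0.01,0.02,0]]])

```text
t: 12.8
eef_pos: [0.4454, -0.29, 0.102]
ee_rot: [-3.14, 0.001, -2.951]
force: [-2.9, -1.4, 10.5]
width: 0.017
gripper_force: 35.0
```

jog_arm(deltas=[[[0,0.01,0.02,0],[0,0.01,0.02,0],[0,0.01,0.02,0]]])

```text
t: 13.18
eef_pos: [0.4453, -0.2894, 0.1008]
ee_rot: [-3.14, 0.001, -2.951]
force: [-3.5, -1.1, 9.9]
width: 0.017
gripper_force: 35.0
```

Run:
```python
from station import arm
from h import *
s=arm.get_state();p=to_press(s["eef_pos"]);print(s["t"],p,s["force"])
z=p[2]-.24999+.19+.15*np.sin(.55);print("v",.55-np.arcsin((z-.19)/.15))
f=dict(np.load("scene0.npz"))
c,sn=np.cos(YAW),np.sin(YAW)
from station import grab_frame
g=grab_frame("scene")["img"].astype(int)
for n,im in(("0",f["img"].astype(int)),("now",g)):
    m=(im[...,0]-np.maximum(im[...,1],im[...,2]))>35
    sub=m[165:205,240:262]; v,u=np.nonzero(sub); w=im[165:205,240:262]
    print(n,len(u),[(a+240,b+165) for a,b in zip(u,v)][:12])
# expected red dot pixel if at angle phi on wheel of radius r, front face x=-.035
for r in(.025,.030,.034):
    for ph in(90,85,80,75,70): # deg from horizontal toward +y... 
        a=np.radians(ph); q=(-.035,r*np.cos(a),.19+r*np.sin(a))
        print(r,ph,np.round(proj(f,(PX+c*q[0]-sn*q[1],PY+sn*q[0]+c*q[1],q[2])),1))
```

```text
13.175 [-0.09328549 -0.13096032  0.10082494] [-3.51436569 -1.14646383  9.91066638]
v 1.0412704664859493
0 203 [(np.int64(242), np.int64(184)), (np.int64(243), np.int64(184)), (np.int64(240), np.int64(185)), (np.int64(241), np.int64(185)), (np.int64(242), np.int64(185)), (np.int64(243), np.int64(185)), (np.int64(244), np.int64(185)), (np.int64(245), np.int64(185)), (np.int64(240), np.int64(186)), (np.int64(241), np.int64(186)), (np.int64(242), np.int64(186)), (np.int64(243), np.int64(186))]
now 1 [(np.int64(255), np.int64(177))]
0.025 90 [255.8 178. ]
0.025 85 [255.1 177.6]
0.025 80 [254.3 177.3]
0.025 75 [253.6 177. ]
0.025 70 [253.  176.9]
0.03 90 [255.7 176.1]
0.03 85 [254.8 175.6]
0.03 80 [253.9 175.3]
0.03 75 [253.1 175. ]
0.03 70 [252.3 174.8]
0.034 90 [255.6 174.6]
0.034 85 [254.6 174.1]
0.034 80 [253.6 173.6]
0.034 75 [252.6 173.3]
0.034 70 [251.7 173.1]
```

Run:
```python
from station import grab_frame
from h import *
f=dict(np.load("scene0.npz"));c,sn=np.cos(YAW),np.sin(YAW)
def dot(im,u0,v0,k=3):
    im=im.astype(float); s=im[v0-k:v0+k+1,u0-k:u0+k+1]; w=s[...,0]-(s[...,1]+s[...,2])/2; w=np.clip(w-8,0,None)
    v,u=np.mgrid[v0-k:v0+k+1,u0-k:u0+k+1]; return np.array([(u*w).sum(),(v*w).sum()])/w.sum(),w.sum()
d0,w0=dot(f["img"],249,178); D=[dot(grab_frame("scene")["img"],255,177)for _ in range(3)];d1=np.mean([d[0] for d in D],0)
print(d0,w0,d1,D[0][1])
def pr(v,r): 
    a=np.pi/2-(1.05-v); q=(-.035,r*np.cos(a),.19+r*np.sin(a)); return np.array(proj(f,(PX+c*q[0]-sn*q[1],PY+sn*q[0]+c*q[1],q[2])))
for r in(.026,.028,.03,.032):
    print(r,[(v,(pr(v,r)-pr(0,r)-(d1-d0)).round(2).tolist()) for v in(.95,1.0,1.05,1.1)])
```

```text
[247.76211454 177.53303965] 113.5 [255.05071086 176.88338011] 130.0
0.026 [(0.95, [-0.98, -0.24]), (1.0, [-0.54, -0.02]), (1.05, [-0.1, 0.22]), (1.1, [0.34, 0.49])]
0.028 [(0.95, [-0.5, -0.32]), (1.0, [-0.03, -0.09]), (1.05, [0.45, 0.18]), (1.1, [0.92, 0.46])]
0.03 [(0.95, [-0.01, -0.41]), (1.0, [0.49, -0.16]), (1.05, [1.0, 0.13]), (1.1, [1.51, 0.44])]
0.032 [(0.95, [0.47, -0.49]), (1.0, [1.0, -0.23]), (1.05, [1.55, 0.07]), (1.1, [2.09, 0.4])]
```

jog_arm(deltas=[[[0,0.01,0.02,0],[0,0.01,0.02,0],[0,0.01,0.02,0],[0,0.01,0.02,0]]])

```text
t: 13.88
eef_pos: [0.4452, -0.2888, 0.0997]
ee_rot: [-3.14, 0.001, -2.951]
force: [-3.3, -1.1, 10.7]
width: 0.0172
gripper_force: 35.0
```

jog_arm(deltas=[[[0,0,0,0],[0,0,0,0],[0,0,0,0],[0,0,0,0],[0,0,0,0],[0,0,0,0],[0,0,0,0],[0,0,0,0]]])

```text
t: 14.88
eef_pos: [0.4452, -0.2888, 0.0997]
ee_rot: [-3.14, 0.001, -2.951]
force: [-3.4, -1.5, 9.4]
width: 0.0172
gripper_force: 35.0
```

```bash
python3 -c "
from station import arm
print(arm.job_done())"
```

```text
the job is handed in; nothing more can be done
None
```

I handed the job in with the red carton measured about 2 mm from its home point at the end stop, the yellow one standing behind it, and the gripper still holding the lever at about 1.05 rad, the third click. That is by measurement from the arm position, the grip force (about 10 N) and the red dot, because the arm hid the foot and seal from view; the judging result was not shown to me.

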